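Take the torch off the open knife switch, then close the switch

TASK

Someone has laid the black torch across the base of the open knife switch, under its lever, so the switch cannot be closed. With the lever left open, take the torch off and lay it flat on the floor of the steel tool tray in front of the brush; then swing the lever down until its blades are fully home in the clips. Leave everything else on the desk where it is.

Things in the scene. Friction and masses are not known exactly. Their poses are not given: they have to be found in the camera images.
- torch: Black hand torch, 150 mm long along its own y, 0.13 to 0.27 kg. Treat it as a round bar 39 mm thick all along (the barrel looks slimmer but grips as 39 mm). At first it lies across the switch base, between clips and hinge posts, roughly square to the switch; some 31 mm stick out past the base each side. It does not roll by itself. Origin: mid-length, on the underside as it lies at first.
- torch_center (a point): Point on the torch's long axis at mid-length, about its centre of mass; 35.7 mm above the desk while it lies on the switch.
- knife_switch: Two-pole knife switch, fixed. Origin on the desk; its +x points from handle end to hinge end, +z up. Base plate x -56 to 109, y -44 to 44 mm, top at z = 16 mm. Two pairs of clips at x -28 to -10 mm and two pairs of hinge posts at x 67 to 85 mm, all at |y| 16 to 24 mm, up to z = 39 mm. The lever swings in its x-z plane.
- switch_hinge (a point): Middle of the lever's hinge line, at x = 76, y = 0, z = 34 mm of the switch. Measured from here along the lever: two blades at y = +/-20 mm (3 mm thick, 11 mm deep), a crossbar at 120 to 132 mm (58 mm long along y, 14 mm deep) and a round handle 20 mm thick from 130 to 185 mm.
- knife_switch_lever (a joint): Angle of the lever (rad): 0 = closed, blades home in the clips (a hard stop), lever level and pointing to the switch's -x; 1.57 = upright; 1.66 = wide open. It starts between 0.95 and 1.25, leaning over the torch. It stays at whatever angle it is left; about 1 to 1.5 N at the handle moves it.
- lever_grip (a point): Point in the middle of the lever's handle, 161 mm from the hinge line; with the lever closed it is at x = -85, y = 0, z = 42 mm of the switch. The handle's surface lies about 9 mm from it all round.
- tool_tray: Shallow steel tool tray, fixed on the right part of the desk, 206 mm long (its y; +y end to the robot's left), 132 mm wide (its x; +x wall at the back), walls 2 mm thick, rim 30 mm above the desk. Origin: middle of the tray, on the desk. Its floor is 6 mm above the desk. A dusting brush lies along the back wall (x from about 28 mm on); the floor from x = -64 to 26 mm is free.
- pliers: Dark-handled combination pliers, 170 mm, lying at the middle of the desk, left of the tray. Bystander. Origin: centre of its underside.
- tape_black: Black roll of insulating tape, 70 mm across, 19 mm high, lying flat to the right of the switch. Bystander. Origin: centre of its underside.
- tape_grey: Grey roll of insulating tape, 62 mm across, 19 mm high, lying flat to the right of the switch, near the front edge. Bystander. Origin: centre of its underside.
- brush: Dusting brush with a wooden handle, 178 x 30 x 12 mm, lying along the back wall of the tool tray. Bystander. Origin: centre of its underside.
- fuse_1: Cartridge fuse, 75 x 25 mm, lying to the right of the switch, towards the front. Bystander. Origin: centre of its underside.
- fuse_2: Cartridge fuse, 60 x 21 mm, lying to the right of the switch, towards the back. Bystander. Origin: centre of its underside.
- fuse_3: Cartridge fuse, 80 mm tall, 27 mm thick, standing on end behind the tray. Bystander. Origin: centre of its underside.
- knob_insulator_1: Brown porcelain knob insulator, 45 mm across, 42 mm high, left of the switch. Bystander. Origin: centre of its underside.
- knob_insulator_2: White porcelain knob insulator, 40 mm across, 38 mm high, left of the switch. Bystander. Origin: centre of its underside.
- pilot_red: Pilot lamp, 31 mm across, 57 mm tall, standing left of the switch. Bystander. Origin: centre of its underside.

How it is judged:
On the way:
1. the torch lies at rest flat in the tool tray while the lever still stands open (above 0.7 rad) (x of torch_center in the frame of tool_tray between -0.047 and 0.02 m and y of torch_center in the frame of tool_tray between -0.03 and 0.03 m and z of torch_center in the frame of tool_tray between 0.018 and 0.031 m and angle between torch's own y axis and vertical between 1.5 and 1.64 rad and linear speed of torch below 0.02 m/s and value of joint knife_switch_lever above 0.7 rad), for 0.2 s.
At the end, for the whole second after the job is handed in: The torch lies at rest flat on the tool tray's floor (within 4 degrees of level, wholly inside the walls) and the lever is fully closed, within 0.035 rad of its stop (x of torch_center in the frame of tool_tray between -0.047 and 0.02 m and y of torch_center in the frame of tool_tray between -0.03 and 0.03 m and z of torch_center in the frame of tool_tray between 0.018 and 0.031 m and angle between torch's own y axis and vertical between 1.5 and 1.64 rad and linear speed of torch below 0.02 m/s and value of joint knife_switch_lever below 0.035 rad and velocity of joint knife_switch_lever between -0.05 and 0.05 rad/s); the robot touches nothing.
It fails at once if a bystander is shifted by more than 30 mm (distance of any of pliers, tape_black, tape_grey, brush, fuse_1, fuse_2, fuse_3, knob_insulator_1, knob_insulator_2, pilot_red from where it was at the start of the episode above 0.03 m).
It also fails if it takes over 69 s, if anything falls off the work surface, if the arm or the gripper's body presses on something with over 40 N, if the wrist force passes 120 N, or if a joint passes its speed limit or range.

ROBOT

A 7-joint arm with a two-finger parallel gripper is mounted at the origin on a cart in front of the work surface, level with it; the furniture and walls round the work are solid. World frame = base frame: x ahead of the robot, y to its left, z up, the work surface at z = 0. Lengths are in m, angles in rad, forces in N, time in s.
With the tool pointing down it reaches from about 0.35 to 0.9 m from the base axis. Payload 8.1 kg.
Tool frame: the origin (TCP) lies at the very end of the fingers, on their centre line; the grasp point (between the pads) lies 19 mm behind it; z points along the fingers, y is the line along which they close (so a half turn about z gives the same grasp; the last joint's range is limited). The gripper opens to 92 mm and grips with 3 to 60 N. Pads are 19 mm wide; open, the fingers measure 130 mm over their backs; the gripper's body (75 mm by 190 mm) begins 47 mm behind the grasp point.
Start: joints at [1.013, 0.434, 0.025, 1.573, -0.012, 1.134, -0.075], TCP at [0.275, -0.561, 0.227] pointing down, gripper open.
Joint ranges: [-2.62, 2.62], [-0.44, 2.09], [-1.27, 1.32], [0.08, 2.57], [-1.32, 4.46], [0.12, 2], [-2.74, 2.74]. Speed limits (rad/s): [2.22, 2.22, 3.01, 3.01, 3.14, 3.14, 3.14].

INTERFACE

Orientations are given as a rotation vector (axis times angle).
In Python, from cell import arm gives the robot as it stands.
- The arm moves only by the tool jog_arm, never from a script. Its argument "rows" is a list of rows, each a list of 3 entries, a list of its own where there are three numbers: the shift along the world's x, y, z in cm, then the turn, a rotation vector about the world's x, y, z in degrees, then the opening, from 0 (shut) to 1 (fully open). A call has 1 to 8 rows; each row is the pose to reach, as a shift and turn from the pose commanded when the call began; what a row does not reach only later rows make up. A row lasts 1/8 s, in which the tool goes at most 62.5 mm and 10.7 degrees, less where a joint would pass 70% of its speed; a pose out of reach is approached as far as the arm can. A call with a gripper value outside its range is refused whole. The fingers move at their own pace and stop on an object; "newtons" is the grip in N (left out, the last holds). Time passes only in rows, so rows that repeat a pose let the fingers close. It gives the time, the measured TCP pose, the force, the opening and the grip force at its end, in the units of the state.
- arm.observe(): the state, without advancing time (a new reading comes with each control period).
- arm.get_image(name): name is "side" or "top"; returns a dict with "img" (420x560x3 uint8, red, green, blue), "depth" (420x560 float32, m along the optical axis (not along the pixel's ray), 0 where there is no reading), "fx", "fy", "cx", "cy" (pixels), "rvec" (rotation vector, rad) and "tvec" (3), from world to camera coordinates, as OpenCV has them. Camera axes: x right, y down, z forward; pixel columns grow to the right and rows downward; lengths in m; the calibration is good to about 2 mm. A picture is of the moment at which its call begins.
- arm.sign_off(): hands the job in; it is judged then, once.
The state is a dict: "clock": time; "joints": joint angles; "dq": joint speeds; "joint_efforts": joint torques, N m; "position": TCP position; "ee_rot": TCP orientation; "force": force on the tool from outside, world axes, zero at the start; "ft_torque": the same for the moment, N m; "width": opening from 0.0 (shut) to 1.0 (fully open); "gripper_force": force on a finger pad.
Only numpy, scipy, OpenCV 4.12 (cv2) and the standard library are available. Lean on these libraries where they do the work, as an engineer would, in place of code of your own. Each camera call takes 0.05 s, during which the arm holds its last target. There are 200 camera calls.

## Working session

There is one attempt and no reset: what is moved stays moved. The work goes in short steps, Python scripts to look and compute and a tool call to move; the robot and the scene stay as the last step left them, time stands still between calls to the robot, and variables do not carry over. Pictures are saved under pics/ and viewed, at most 13 in all, crops included, and the job is handed in when it is done.

Besides the shell and the picture viewer there is one more tool, called after "Request:" as name([rows], argument=value, ...), one row to a line, values as JSON. jog_arm: Moves the arm, as the interface text tells. Its arguments: {"type":"object","properties":{"rows":{"type":"array","items":{"type":"array"}},"newtons":{"type":"number"}},"required":["rows"]}

```bash
mkdir -p pics && cat > h.py <<'E'
import numpy as np, cv2
from cell import arm
def cloud(n):
    d=arm.get_image(n); R=cv2.Rodrigues(np.array(d["rvec"],float))[0]; t=np.array(d["tvec"],float).ravel()
    v,u=np.mgrid[:420,:560]; z=d["depth"]
    c=np.stack([(u-d["cx"])/d["fx"]*z,(v-d["cy"])/d["fy"]*z,z],-1)
    P=(c-t)@R; P[z<=0]=np.nan
    return d,P
E
python3 - <<'E'
from h import *
for n in("top","side"):
    d,P=cloud(n); cv2.imwrite(f"pics/{n}0.png",d["img"][:,:,::-1]); np.save(f"{n}P.npy",P); np.save(f"{n}I.npy",d["img"])
    R=cv2.Rodrigues(np.array(d["rvec"],float))[0]; print(n,-R.T@np.array(d["tvec"]).ravel(),d["fx"],np.isfinite(P).mean())
s=arm.observe();print(s)
E
```

```text
top [0.37124506 0.10898621 1.53749538] 482.98333857381084 0.9961181972789116
side [0.1420332  0.79065403 0.70341046] 385.1296910427446 0.9958460884353741
{'clock': 0.1, 'joints': array([ 1.01340638,  0.43513827,  0.0249998 ,  1.57394499, -0.01160247,
        1.13395076, -0.07509271]), 'dq': array([ 0.00020876, -0.00274111, -0.00055363, -0.00115817, -0.00269528,
        0.00141756,  0.00026251]), 'joint_efforts': array([ 3.69650268e-03, -6.69121456e+01,  9.88584012e-01, -3.15143716e+01,
       -6.03622897e-02,  3.74497636e-02,  8.09208154e-05]), 'position': array([ 0.27431037, -0.56113297,  0.22605671]), 'ee_rot': array([-3.05955278e+00, -7.07832824e-01,  6.52430777e-04]), 'force': array([ 0.22319441, -0.17772095, -0.74115769]), 'ft_torque': array([-0.02296009,  0.02487269,  0.03851511]), 'gripper_force': 0.0, 'width': 0.9957107078430129}
```

View pics/top0.png

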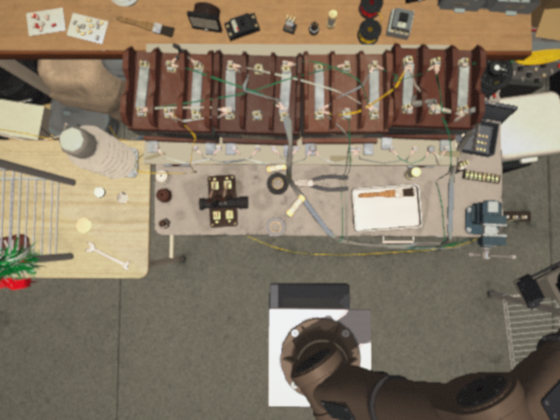

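View pics/side0.png

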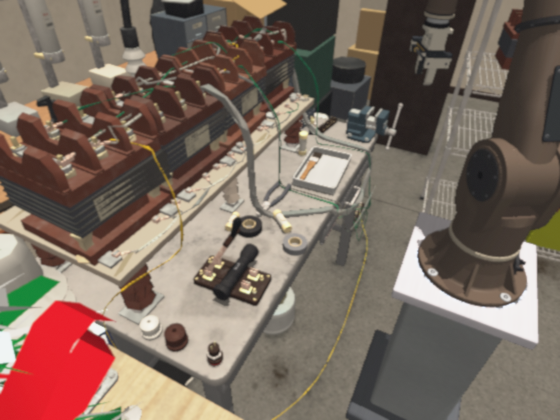

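Top view: switch near (222,200) with the torch across it (200–248, 203), and the tray near (387,208). The side view shows the switch at (233,278) and the tray at (323,172). I'll take a closer crop and measure.

```bash
python3 - <<'E'
from h import *
I=np.load("topI.npy");S=np.load("sideI.npy");P=np.load("topP.npy");Q=np.load("sideP.npy")
a=cv2.resize(I[165:240,185:265],None,fx=5,fy=5,interpolation=2);b=cv2.resize(S[205:310,185:285],None,fx=4,fy=4,interpolation=2)
c=np.zeros((420,800,3),np.uint8);c[:375,:400]=a;c[:420,400:]=b;cv2.imwrite("pics/c1.png",c[:,:,::-1])
np.set_printoptions(precision=3,suppress=True)
for nm,(X,Im) in dict(top=(P,I),side=(Q,S)).items():
    g=Im.max(-1)<55
    x,y,z=X[...,0],X[...,1],X[...,2]
    # tray: rim band
    m=(z>.02)&(z<.04)&(y<-.0)&(y>-.4)&(x>.3)&(x<.72)
    k=cv2.connectedComponents(m.astype(np.uint8))
    for i in range(1,k[0]):
        q=X[k[1]==i]
        if len(q)>25: print(nm,"rim",len(q),np.percentile(q,[1,50,99],axis=0).tolist(), cv2.minAreaRect(q[:,:2].astype(np.float32)))
    # switch region
    m=(z>.008)&(y>.25)&(y<.6)&(x>.35)&(x<.7)
    k=cv2.connectedComponents(m.astype(np.uint8))
    for i in range(1,k[0]):
        q=X[k[1]==i]
        if len(q)>40:
            print(nm,"sw",len(q),q.min(0),q.max(0))
print("z col top rows 175..228 at u=222"); print(np.c_[np.arange(172,232,3),P[172:232:3,222],P[172:232:3,208,2],P[172:232:3,240,2]])
E
```

```text
top rim 376 [[0.3933057151611594, -0.31368631768724753, 0.020651975340897667], [0.471487294247666, -0.21797216288368543, 0.03015512810610886], [0.5407284965196462, -0.09878787567584459, 0.03776283577115391]] ((0.4672563076019287, -0.2066039890050888), (0.13719764351844788, 0.21230415999889374), 4.401762962341309)
top rim 33 [[0.5003887926543249, -0.26127481889818327, 0.020026104656796776], [0.5131461273530333, -0.24545439340344358, 0.021717231099496904], [0.5257664357678496, -0.234561646753171, 0.02591012367264089]] ((0.5120494365692139, -0.2468147575855255), (0.028913302347064018, 0.024514712393283844), 83.30740356445312)
top sw 6658 [0.555 0.25  0.008] [0.7 0.6 0.4]
top sw 170 [0.543 0.401 0.008] [0.582 0.518 0.176]
top sw 1586 [0.404 0.25  0.008] [0.569 0.38  0.21 ]
top sw 180 [0.482 0.471 0.008] [0.524 0.526 0.052]
top sw 85 [0.399 0.477 0.009] [0.435 0.511 0.055]
side rim 98 [[0.600130587421739, -0.3186961882523469, 0.02517186513149234], [0.6234531887805671, -0.2974259189437729, 0.03318060928387758], [0.6539253391262156, -0.2852229901201544, 0.03943639166774945]] ((0.62759011983
[... 1444 characters left out ...]
521   0.312   0.013   0.01   -0.005]
 [193.      0.511   0.311   0.019   0.023  -0.002]
 [196.      0.501   0.311   0.021   0.013   0.002]
 [199.      0.481   0.293   0.152   0.159   0.055]
 [202.      0.48    0.306   0.054   0.145   0.064]
 [205.      0.471   0.306   0.05    0.05    0.057]
 [208.      0.464   0.311   0.017   0.003   0.045]
 [211.      0.454   0.31    0.018   0.002  -0.002]
 [214.      0.445   0.311   0.015   0.004   0.003]
 [217.      0.435   0.31    0.016   0.007  -0.003]
 [220.      0.426   0.31    0.015   0.005   0.005]
 [223.      0.416   0.31    0.017   0.004   0.007]
 [226.      0.407   0.31    0.014   0.003   0.005]
 [229.      0.398   0.312  -0.001   0.002   0.005]]
```

View pics/c1.png

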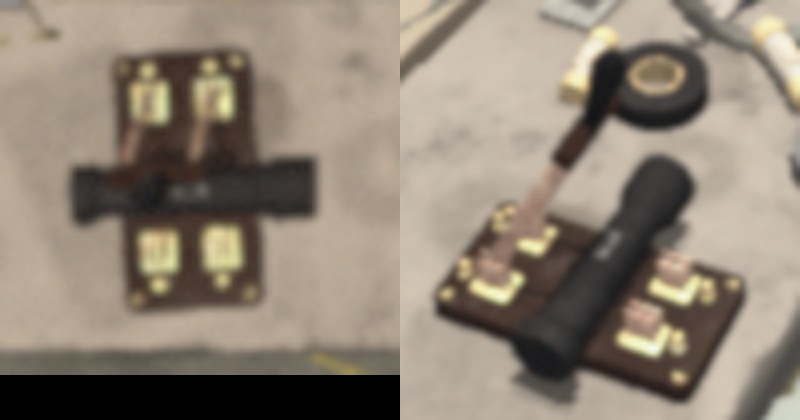

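The hinge end points away from the robot (+x), and the lever leans over the torch with its handle to the left of centre. My plan is to grip the torch's right (−y) end with the tool tilted, lift slightly, and slide it out along −y. First I'll measure the torch, lever and obstacles.

```bash
python3 - <<'E'
from h import *
np.set_printoptions(precision=3,suppress=True)
for n in("top","side"):
    X=np.load(n+"P.npy");I=np.load(n+"I.npy").astype(int);x,y,z=X[...,0],X[...,1],X[...,2]
    dark=I.max(-1)<75
    m=dark&(z>.03)&(z<.075)&(x>.44)&(x<.52)&(y>.21)&(y<.41)
    q=X[m]; r=cv2.minAreaRect(q[:,:2].astype(np.float32)); print(n,"torch",len(q),r,np.percentile(q,[1,99],axis=0).tolist(),"top z",np.percentile(q[:,2],90))
    m=(z>.009)&(z<.024)&(x>.39)&(x<.585)&(y>.25)&(y<.38); q=X[m]
    print(n,"base",cv2.minAreaRect(q[:,:2].astype(np.float32)))
    m=(z>.085)&(z<.22)&(x>.40)&(x<.57)&(y>.24)&(y<.38); q=X[m]
    print(n,"lever",len(q)); 
    for a in np.arange(.08,.2,.015):
        k=q[(q[:,2]>a)&(q[:,2]<a+.015)]
        if len(k): print(a,len(k),k.mean(0),k[:,1].min(),k[:,1].max())
P=np.concatenate([np.load(n+"P.npy").reshape(-1,3) for n in("top","side")])
print("max height map, rows x .36.., cols y .4..-.4 step .05 (cm)")
for a in np.arange(.34,.72,.04):
    print("%.2f"%a,[int(100*max([0,*P[(abs(P[:,0]-a)<.02)&(abs(P[:,1]-b)<.025)&(P[:,2]<.9)][:,2]])) for b in np.arange(.4,-.42,-.05)])
E
```

```text
top torch 336 ((0.479002982378006, 0.30314192175865173), (0.03175732120871544, 0.1437181830406189), 1.5381897687911987) [[0.4625062939301324, 0.23174057554054667, 0.037880386062065424], [0.49618916752972997, 0.3743194318394993, 0.060495906925709664]] top z 0.05686179083787358
top base ((0.4869072437286377, 0.3122117519378662), (0.10882445424795151, 0.18884816765785217), 88.39971923828125)
top lever 166
0.08 7 [0.514 0.315 0.092] 0.29204579108571477 0.33246767565978397
0.095 9 [0.505 0.309 0.102] 0.2903894781440637 0.33349176531250785
0.11 10 [0.498 0.315 0.118] 0.28984574203545593 0.3326054972977595
0.125 5 [0.494 0.307 0.132] 0.2899616788476894 0.3311190082958984
0.14 58 [0.483 0.311 0.151] 0.2816570962922319 0.37651245463341626
0.155 32 [0.485 0.31  0.158] 0.2810695946543243 0.37078998607927355
0.16999999999999998 2 [0.518 0.335 0.173] 0.304271401588197 0.3658083870728337
0.185 19 [0.478 0.313 0.195] 0.3006317050744213 0.3681092089592213
0.2 24 [0.467 0.311 0.205] 0.30035451345965447 0.36607216708641543
side torch 753 ((0.4748707711696625, 0.3064066767692566), (0.14933419227600098,
[... 957 characters left out ...]
height map, rows x .36.., cols y .4..-.4 step .05 (cm)
0.34 [0, 0, 0, 0, 0, 0, 0, 0, 0, 0, 0, 0, 0, 0, 0, 0, 0]
0.38 [0, 1, 0, 0, 0, 2, 2, 0, 1, 2, 3, 3, 3, 0, 1, 0, 1]
0.42 [1, 4, 4, 2, 1, 2, 2, 1, 2, 1, 3, 3, 3, 3, 3, 1, 2]
0.46 [6, 15, 21, 6, 1, 1, 3, 2, 2, 1, 3, 1, 1, 1, 3, 1, 2]
0.50 [5, 15, 16, 6, 1, 2, 3, 3, 1, 1, 3, 2, 2, 2, 3, 1, 1]
0.54 [14, 23, 8, 2, 1, 2, 28, 2, 2, 22, 3, 3, 3, 3, 7, 23, 2]
0.58 [19, 31, 19, 18, 18, 18, 33, 18, 18, 29, 18, 18, 18, 18, 30, 26, 16]
0.62 [32, 34, 33, 34, 34, 35, 37, 34, 33, 34, 33, 31, 19, 18, 34, 18, 17]
0.66 [39, 39, 39, 39, 39, 39, 39, 39, 39, 39, 39, 39, 39, 38, 39, 39, 24]
0.70 [39, 40, 39, 39, 39, 39, 39, 39, 39, 39, 39, 39, 39, 40, 39, 39, 0]
```

```bash
python3 - <<'E'
from h import *
np.set_printoptions(precision=3,suppress=True)
for n in("top","side"):
    X=np.load(n+"P.npy");x,y,z=X[...,0],X[...,1],X[...,2]
    m=(z>.045)&(z<.09)&(x>.5)&(x<.6)&(y>-.4)&(y<-.22);q=X[m];print(n,"fuse3",len(q),np.percentile(q,[2,50,98],axis=0).tolist() if len(q) else 0)
    for b in(.35,.3,.25,.2,.15,.1,-.05,-.2,-.25,-.3,-.35):
        o=[]
        for lo,hi in((.03,.08),(.08,.15),(.15,.25),(.25,.36)):
            q=x[(abs(y-b)<.025)&(z>lo)&(z<hi)&(x>.52)&(x<.8)]; o.append((round(float(np.percentile(q,3)),3),len(q)) if len(q)>3 else 0)
        print(b,o)
from scipy.spatial.transform import Rotation as R
s=arm.observe();R0=R.from_rotvec(s["ee_rot"])
for yaw,t in((2,30),(2,35),(4,30)):
    d=R.from_euler("z",yaw,degrees=True).as_matrix()@np.array([[0,1,0],[np.cos(np.radians(t)),0,np.sin(np.radians(t))],[np.sin(np.radians(t)),0,-np.cos(np.radians(t))]])
    D=R.from_matrix(d); print(yaw,t,"turn deg",(D*R0.inv()).as_rotvec(degrees=True),np.linalg.det(d))
E
```

```text
top fuse3 87 [[0.5565345266357503, -0.35655539018343085, 0.04614874760486983], [0.571479570126131, -0.28100211682378096, 0.07969533754956357], [0.5837759505565028, -0.27068759847537044, 0.08804574299440189]]
0.35 [(0.522, 19), 0, (0.582, 446), (0.635, 1111)]
0.3 [(0.523, 21), 0, (0.582, 454), (0.634, 706)]
0.25 [0, 0, (0.581, 487), (0.639, 1191)]
0.2 [0, 0, (0.581, 455), (0.637, 1042)]
0.15 [0, 0, (0.581, 449), (0.635, 1022)]
0.1 [(0.523, 55), (0.541, 26), (0.546, 351), (0.564, 1173)]
-0.05 [(0.552, 4), (0.552, 8), (0.562, 463), (0.613, 1260)]
-0.2 [(0.53, 14), 0, (0.581, 549), (0.652, 1115)]
-0.25 [(0.534, 34), (0.566, 5), (0.582, 553), (0.652, 776)]
-0.3 [(0.527, 56), (0.562, 33), (0.581, 584), (0.633, 941)]
-0.35 [0, (0.554, 6), (0.564, 499), (0.651, 862)]
side fuse3 98 [[0.5566228377047483, -0.3605542112511981, 0.046987646275102414], [0.5715542376973279, -0.27637759284462327, 0.07152820956500545], [0.5966612822123344, -0.26819071536025196, 0.08355172765283729]]
0.35 [(0.521, 74), 0, (0.559, 1247), (0.599, 1601)]
0.3 [(0.523, 14), 0, (0.582, 933), (0.635, 1219)]
0.25 [0, 0, (0.583, 907), (0.639, 895)]
0.2 [0, 0, (0.582, 808), (0.637, 959)]
0.15 [0, 0, (0.582, 730), (0.636, 898)]
0.1 [(0.528, 276), (0.543, 203), (0.546, 895), (0.558, 1154)]
-0.05 [(0.554, 20), (0.553, 46), (0.555, 452), (0.583, 663)]
-0.2 [(0.531, 5), 0, (0.582, 309), (0.653, 375)]
-0.25 [(0.565, 53), (0.571, 7), (0.583, 363), (0.653, 253)]
-0.3 [(0.562, 248), (0.575, 106), (0.583, 395), (0.591, 360)]
-0.35 [(0.556, 10), (0.556, 36), (0.557, 278), (0.651, 245)]
2 30 turn deg [ 27.136 -16.377  64.345] 1.0
2 35 turn deg [ 31.652 -19.087  63.767] 1.0
4 30 turn deg [ 27.512 -15.955  66.292] 1.0000000000000002
```

Request:
jog_arm([
  [[3,6,2],[4,-2,9],0.7],
  [[6,12,4],[8,-5,19],0.7],
  [[9,18,6],[12,-7,28],0.7],
  [[12,24,8],[16,-10,37],0.7],
  [[14,30,10],[20,-12,47],0.7],
  [[14,36,10],[24,-14,56],0.7],
  [[14,42,10],[27.1,-16.4,64.3],0.7],
  [[14,47,10],[27.1,-16.4,64.3],0.7],
], newtons=55)

```text
clock: 1.1
position: [0.4145, -0.1037, 0.3258]
ee_rot: [-1.889, -1.956, -0.509]
force: [1.3, 1.6, 0.1]
width: 0.7
gripper_force: 0.0
```

Request:
jog_arm([
  [[0,6,0],[0,0,0],0.7],
  [[0,12,0],[0,0,0],0.7],
  [[0,18,0],[0,0,0],0.7],
  [[0,24,0],[0,0,0],0.7],
  [[0,30,-2],[0,0,0],0.7],
  [[0,35.7,-5],[0,0,0],0.7],
  [[0,35.7,-5],[0,0,0],0.7],
  [[0,35.7,-5],[0,0,0],0.7],
])

```text
clock: 2.1
position: [0.4141, 0.2518, 0.2763]
ee_rot: [-1.891, -1.957, -0.507]
force: [1.4, 0.7, -0.3]
width: 0.705
gripper_force: 0.0
```

```bash
python3 - <<'E'
from h import *
from scipy.spatial.transform import Rotation as R
s=arm.observe();print(s["position"],s["joints"],R.from_rotvec(s["ee_rot"]).as_matrix().round(3))
d,P=cloud("side");cv2.imwrite("pics/s2.png",cv2.resize(d["img"][150:330,140:380],None,fx=3,fy=3)[:,:,::-1])
E
```

```text
[0.4141308  0.25180533 0.27634583] [ 0.38427032  0.18673776 -0.75293626  1.98043941 -0.47326842  0.90825169
 -0.04199145] [[-0.03   0.999 -0.016]
 [ 0.866  0.034  0.499]
 [ 0.5    0.001 -0.866]]
```

View pics/s2.png

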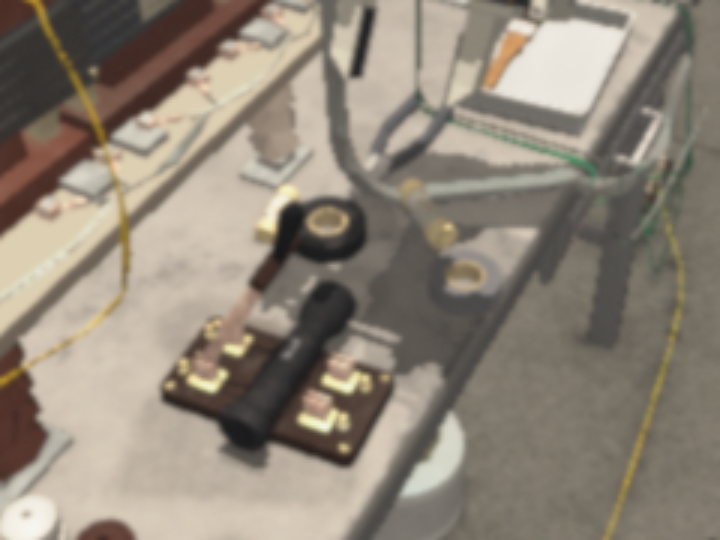

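Request:
jog_arm([
  [[3,0,0],[0,0,0],0.7],
  [[6.4,0,0],[0,0,0],0.7],
  [[6.4,0,-4],[0,0,0],0.7],
  [[6.4,0,-8],[0,0,0],0.7],
  [[6.4,0,-12],[0,0,0],0.7],
  [[6.4,0,-15],[0,0,0],0.7],
  [[6.4,0,-17],[0,0,0],0.7],
  [[6.4,0,-17],[0,0,0],0.7],
])

```text
clock: 3.15
position: [0.4786, 0.2501, 0.1056]
ee_rot: [-1.895, -1.953, -0.506]
force: [-0.1, -0.2, -0.0]
width: 0.701
gripper_force: 0.0
```

```bash
python3 - <<'E'
from h import *
s=arm.observe();print(s["position"],s["force"],s["dq"].round(2))
d,P=cloud("side");e,_=cloud("top");a=cv2.resize(d["img"][190:320,170:310],None,fx=2.85,fy=2.85,interpolation=2);b=cv2.resize(e["img"][160:290,185:325],(a.shape[1],a.shape[0]),interpolation=2)
cv2.imwrite("pics/s3.png",np.hstack([a,b])[:,:,::-1])
E
```

```text
[0.47863812 0.25008666 0.10555916] [-0.1066861  -0.22662211 -0.03427712] [-0.   -0.03 -0.02 -0.03 -0.01  0.02 -0.01]
```

View pics/s3.png

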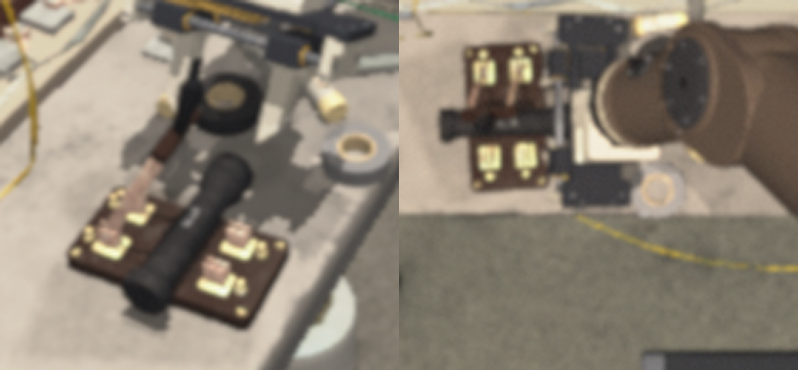

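The gripper straddles the torch's right end; y is 1.6 cm short, so I'll correct that while descending.

Request:
jog_arm([
  [[0,1.6,-1],[0,0,0],0.7],
  [[0,1.6,-3],[0,0,0],0.7],
  [[0,1.6,-5],[0,0,0],0.7],
  [[0,1.6,-6.5],[0,0,0],0.7],
  [[0,1.6,-7.5],[0,0,0],0.7],
  [[0,1.6,-8.1],[0,0,0],0.7],
  [[0,1.6,-8.1],[0,0,0],0.7],
  [[0,1.6,-8.1],[0,0,0],0.7],
])

```text
clock: 4.25
position: [0.4786, 0.2682, 0.026]
ee_rot: [-1.892, -1.957, -0.509]
force: [-0.3, -0.2, -0.1]
width: 0.702
gripper_force: 0.0
```

Request:
jog_arm([
  [[0,0,-0.2],[0,0,0],0.5],
  [[0,0,-0.2],[0,0,0],0.4],
  [[0,0,-0.2],[0,0,0],0.35],
  [[0,0,-0.2],[0,0,0],0.3],
  [[0,0,-0.2],[0,0,0],0.3],
  [[0,0,-0.2],[0,0,0],0.3],
  [[0,0,-0.2],[0,0,0],0.3],
], newtons=58)

```text
clock: 5.12
position: [0.4785, 0.2681, 0.0236]
ee_rot: [-1.892, -1.957, -0.509]
force: [1.8, 0.4, 0.7]
width: 0.411
gripper_force: 58.0
```

Request:
jog_arm([
  [[0,0,0.4],[0,0,0],0.3],
  [[0,0,1],[0,0,0],0.3],
  [[0,0,1.8],[0,0,0],0.3],
  [[0,0,2.6],[0,0,0],0.3],
  [[0,0,3.4],[0,0,0],0.3],
  [[0,0,4],[0,0,0],0.3],
  [[0,0,4],[0,0,0],0.3],
])

```text
clock: 6.0
position: [0.4786, 0.2681, 0.0641]
ee_rot: [-1.892, -1.957, -0.509]
force: [-0.6, -0.7, -2.3]
width: 0.408
gripper_force: 58.0
```

```bash
python3 - <<'E'
from h import *
s=arm.observe();print(s["position"],s["force"],s["width"])
d,P=cloud("side");I=d["img"].astype(int);x,y,z=P[...,0],P[...,1],P[...,2]
m=(I.max(-1)<75)&(z>.05)&(z<.115)&(x>.44)&(x<.51)&(y>.28)&(y<.41);q=P[m]
for a in np.arange(.28,.39,.02):
    k=q[abs(q[:,1]-a)<.01]
    if len(k):print(a.round(2),len(k),np.percentile(k[:,2],95),np.median(k[:,0]))
cv2.imwrite("pics/s4.png",cv2.resize(d["img"][190:320,170:310],None,fx=4,fy=4,interpolation=2)[:,:,::-1])
E
```

```text
[0.47863951 0.26808957 0.06410719] [-0.59939091 -0.71706786 -2.25466768] 0.40812636747601455
0.28 43 0.09072016135662547 0.47045357739934635
0.3 58 0.09092468162112564 0.4666407961372619
0.32 97 0.09071671699418626 0.4699205711237418
0.34 99 0.09022259538391082 0.4694011067039758
0.36 92 0.09384489031391909 0.46833716920196633
0.38 185 0.09451078947544937 0.4714132033641851
```

View pics/s4.png

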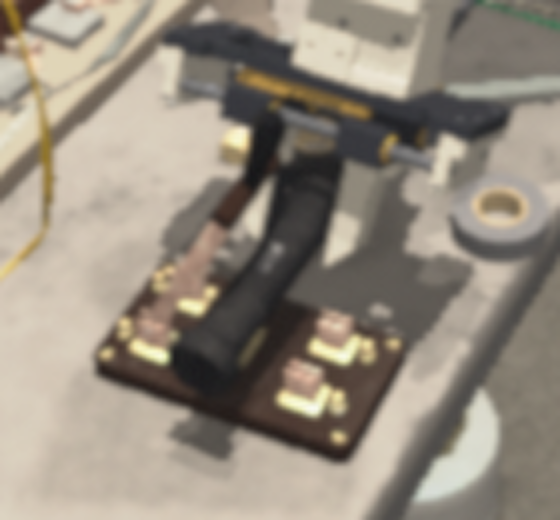

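Torch is level and held, with its top at about z .092 and the lever untouched. Next I'll pull it toward the robot from under the lever, then raise it and carry it right.

Request:
jog_arm([
  [[-2,0,0],[0,0,0],0.3],
  [[-4.5,0,0],[0,0,0],0.3],
  [[-7,0,0],[0,0,0],0.3],
  [[-8.5,-1,2],[0,0,0],0.3],
  [[-8.5,-4,5],[0,0,0.5],0.3],
  [[-8.5,-8,8],[0,0,1],0.3],
  [[-8.5,-12,10],[0,0,1.7],0.3],
  [[-8.5,-16,10],[0,0,2.3],0.3],
])

```text
clock: 7.05
position: [0.3941, 0.1066, 0.1647]
ee_rot: [-1.849, -1.993, -0.499]
force: [0.9, -0.8, -3.1]
width: 0.412
gripper_force: 58.0
```

Request:
jog_arm([
  [[0,-5,0],[0,0,0],0.3],
  [[0,-10,0],[0,0,0],0.3],
  [[0,-15,0],[0,0,0],0.3],
  [[1,-20,0],[0,0,0],0.3],
  [[3,-25,0],[0,0,0],0.3],
  [[4,-29,0],[0,0,0],0.3],
  [[4,-31,0],[0,0,0],0.3],
  [[4,-31,0],[0,0,0],0.3],
])

```text
clock: 8.05
position: [0.433, -0.2028, 0.163]
ee_rot: [-1.85, -1.988, -0.497]
force: [-0.4, -0.1, -1.9]
width: 0.408
gripper_force: 58.0
```

```bash
python3 - <<'E'
from h import *
from scipy.spatial.transform import Rotation as R
s=arm.observe();print(s["position"],s["force"],s["width"],s["joints"].round(2),R.from_rotvec(s["ee_rot"]).as_matrix().round(3))
np.set_printoptions(precision=3,suppress=True)
d,P=cloud("side");I=d["img"].astype(int);x,y,z=P[...,0],P[...,1],P[...,2]
m=(z>.11)&(z<.22)&(x>.39)&(x<.5)&(y>-.25)&(y<-.05)&(I.max(-1)<75);q=P[m]
for a in np.arange(-.25,-.1,.02):
    k=q[abs(q[:,1]-a)<.01]
    if len(k):print(a.round(2),len(k),np.percentile(k,[5,50,95],axis=0)[:,[0,2]].tolist())
E
```

```text
[ 0.43304269 -0.20281058  0.1629985 ] [-0.3543867  -0.10560141 -1.881871  ] 0.4075138635431072 [ 1.06  0.58 -0.64  1.75 -0.12  1.19  0.59] [[-0.063  0.997 -0.035]
 [ 0.864  0.072  0.499]
 [ 0.5    0.001 -0.866]]
-0.25 2 [[0.42518164062740715, 0.18995144854596707], [0.4335998489942009, 0.19098893290639765], [0.4420180573609947, 0.19202641726682823]]
-0.23 34 [[0.42177931038144073, 0.1877131547091482], [0.43335991572258514, 0.1921147905635187], [0.4541182332411465, 0.19521007509792007]]
-0.21 72 [[0.4146589635042595, 0.17411793763911515], [0.42956757927285416, 0.18839023206438904], [0.45039295262355616, 0.19891876272428216]]
-0.19 28 [[0.41849957624690265, 0.17567419436603932], [0.4245895502319046, 0.18578038685488585], [0.4390443516761828, 0.1891107553522058]]
-0.17 16 [[0.416922917832615, 0.17767103141168072], [0.4198523717870912, 0.1834797061520871], [0.4400176440176197, 0.18738880784260797]]
-0.15 28 [[0.4161505434402704, 0.17448696977705902], [0.42121800035711726, 0.1855186317219907], [0.4343490230918572, 0.18893361093642927]]
-0.13 32 [[0.41398698959542163, 0.17752346402100194], [0.42045807789580236, 0.18647793422239942], [0.4309677898051535, 0.188624016520848]]
-0.11 20 [[0.40886030651712096, 0.18117022756320633], [0.41782208262593096, 0.18777316364886848], [0.42686269929809206, 0.19302022254937493]]
```

Request:
jog_arm([
  [[1,-2.5,0],[0,0,0],0.3],
  [[1.5,-4.3,-1],[0,0,0],0.3],
  [[1.5,-4.3,-4],[0,0,0],0.3],
  [[1.5,-4.3,-7],[0,0,0],0.3],
  [[1.5,-4.3,-10],[0,0,0],0.3],
  [[1.5,-4.3,-12],[0,0,0],0.3],
  [[1.5,-4.3,-12.5],[0,0,0],0.3],
  [[1.5,-4.3,-12.5],[0,0,0],0.3],
])

```text
clock: 9.1
position: [0.4486, -0.2448, 0.0389]
ee_rot: [-1.848, -1.99, -0.497]
force: [0.1, -0.6, -2.3]
width: 0.407
gripper_force: 58.0
```

```bash
python3 - <<'E'
from h import *
s=arm.observe();print(s["position"],s["force"],s["width"])
d,P=cloud("side");e,_=cloud("top");a=cv2.resize(d["img"][110:220,260:400],None,fx=2.85,fy=2.85,interpolation=2);b=cv2.resize(e["img"][160:270,330:470],(a.shape[1],a.shape[0]),interpolation=2)
cv2.imwrite("pics/s5.png",np.hstack([a,b])[:,:,::-1])
E
```

```text
[ 0.44858677 -0.24478457  0.03890767] [ 0.08582613 -0.61417994 -2.32356748] 0.4074866682344495
```

View pics/s5.png

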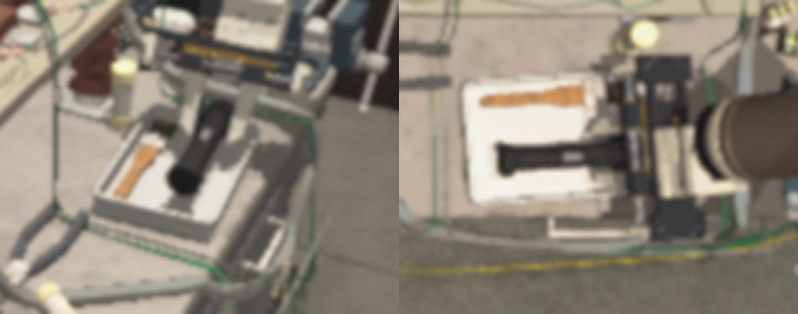

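The torch hangs over the tray's free floor, clear of the brush and the standing fuse. Lowering it now.

Request:
jog_arm([
  [[0,0,-0.7],[0,0,0],0.3],
  [[0,0,-1.4],[0,0,0],0.3],
  [[0,0,-2],[0,0,0],0.3],
  [[0,0,-2.3],[0,0,0],0.3],
  [[0,0,-2.4],[0,0,0],0.3],
  [[0,0,-2.4],[0,0,0],0.3],
])

```text
clock: 9.95
position: [0.4484, -0.245, 0.0146]
ee_rot: [-1.848, -1.99, -0.497]
force: [-0.5, -0.7, -2.6]
width: 0.408
gripper_force: 58.0
```

Request:
jog_arm([
  [[0,0,-0.1],[0,0,0],0.3],
  [[0,0,-0.2],[0,0,0],0.3],
  [[0,0,-0.2],[0,0,0],0.3],
])

```text
clock: 10.32
position: [0.4486, -0.2451, 0.0136]
ee_rot: [-1.848, -1.991, -0.497]
force: [-1.6, -1.3, 9.0]
width: 0.411
gripper_force: 58.0
```

Contact with the floor (9 N upward). I'll open slightly and back out along the tool axis.

Request:
jog_arm([
  [[0,0,0],[0,0,0],0.43],
  [[0,0,0],[0,0,0],0.46],
  [[0,0,0],[0,0,0],0.46],
  [[0,0,0],[0,0,0],0.46],
], newtons=10)

```text
clock: 10.82
position: [0.4483, -0.2449, 0.0125]
ee_rot: [-1.848, -1.99, -0.497]
force: [0.2, 0.1, -0.1]
width: 0.462
gripper_force: 0.0
```

Request:
jog_arm([
  [[0,-0.3,0.5],[0,0,0],0.46],
  [[0,-0.8,1.4],[0,0,0],0.46],
  [[0.1,-1.6,2.8],[0,0,0],0.46],
  [[0.1,-2.5,4.5],[0,0,0],0.46],
  [[0,-3,7],[0,0,0],0.46],
  [[-1,-3,11],[0,0,0],0.46],
  [[-2,-2,15],[0,0,0],0.2],
  [[-2,0,18],[0,0,0],0],
])

```text
clock: 11.82
position: [0.4281, -0.2462, 0.195]
ee_rot: [-1.852, -1.99, -0.497]
force: [0.8, 0.1, -0.1]
width: 0.289
gripper_force: 0.0
```

```bash
python3 - <<'E'
from h import *
from scipy.spatial.transform import Rotation as R
np.set_printoptions(precision=3,suppress=True)
s=arm.observe();print(s["position"],s["force"],s["width"])
for n in("side","top"):
    d,P=cloud(n);I=d["img"].astype(int);x,y,z=P[...,0],P[...,1],P[...,2]
    m=(z>.02)&(z<.065)&(x>.41)&(x<.49)&(y>-.31)&(y<-.1)&(I.max(-1)<75);q=P[m]
    print(n,cv2.minAreaRect(q[:,:2].astype(np.float32)) if len(q)>5 else 0,[np.percentile(q[abs(q[:,1]-a)<.015][:,2],90) for a in(-.27,-.24,-.21,-.18,-.15) if (abs(q[:,1]-a)<.015).sum()>3])
    for lo,hi in((.08,.13),(.14,.165),(.185,.215)):
        m=(z>lo)&(z<hi)&(x>.40)&(x<.54)&(y>.28)&(y<.345);q=P[m]; print(lo,len(q),q.mean(0),q.min(0),q.max(0))
    if n=="side": a=d["img"]
cv2.imwrite("pics/s6.png",np.hstack([cv2.resize(k,(400,400),interpolation=2) for k in(a[205:310,185:290],d["img"][160:260,330:430])])[:,:,::-1])
M=R.from_rotvec(s["ee_rot"])
yaw=np.radians(3.4)
D=R.from_euler("z",3.4,degrees=True)*R.from_matrix(np.array([[0,1,0],[1,0,0],[0,0,-1.]]))
print("turn to vertical, y along x:",(D*M.inv()).as_rotvec(degrees=True))
E
```

```text
[ 0.428 -0.246  0.195] [ 0.81   0.128 -0.123] 0.288525048489384
side ((0.44103020429611206, -0.20833761990070343), (0.0337068997323513, 0.1561497449874878), 5.117085933685303) [np.float64(0.04455861162485056), np.float64(0.04045050159815334), np.float64(0.039063406265848435), np.float64(0.04040806234256401), np.float64(0.04370961127260226)]
0.08 81 [0.501 0.332 0.106] [0.485 0.294 0.08 ] [0.516 0.335 0.129]
0.14 125 [0.477 0.321 0.152] [0.47  0.285 0.142] [0.486 0.34  0.164]
0.185 85 [0.464 0.314 0.196] [0.456 0.304 0.186] [0.475 0.32  0.204]
top ((0.44464486837387085, -0.20817187428474426), (0.034458402544260025, 0.14786720275878906), 2.9738388061523438) [np.float64(0.04778659135727269), np.float64(0.04371777678190206), np.float64(0.04176201478248902), np.float64(0.044089926829389565), np.float64(0.04771415720812418)]
0.08 27 [0.504 0.315 0.106] [0.49  0.29  0.084] [0.52  0.334 0.13 ]
0.14 86 [0.481 0.309 0.153] [0.473 0.281 0.142] [0.491 0.337 0.164]
0.185 39 [0.466 0.308 0.201] [0.458 0.3   0.188] [0.476 0.318 0.209]
turn to vertical, y along x: [-29.812  -1.804  -0.696]
```

View pics/s6.png

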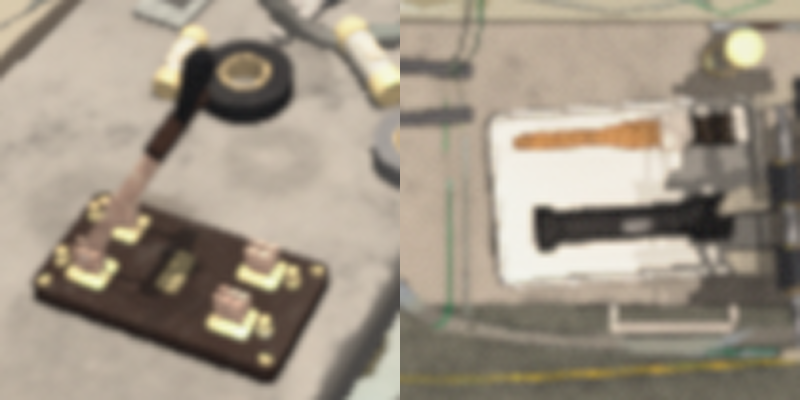

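The torch lies flat in the tray near local (−0.025, 0), and the lever is still at about 1.11 rad. Next I'll grip the handle from above with the fingers closing across it and follow its arc down.

```bash
python3 - <<'E'
from h import *
from scipy.spatial.transform import Rotation as R
s=arm.observe();M=R.from_rotvec(s["ee_rot"])
D=R.from_euler("z",3.4,degrees=True)*R.from_matrix(np.array([[1,0,0],[0,-1,0],[0,0,-1.]]))
for k in(0,180):
    print(((R.from_euler("z",k,degrees=True)*D)*M.inv()).as_rotvec(degrees=True).round(1), (R.from_euler("z",k,degrees=True)*D).as_matrix()[:,1].round(2))
for f in np.linspace(1.165,.04,17): print(round(f,3),((np.array([-.161*(np.cos(f)-np.cos(1.165)),-.161*.059*(np.cos(f)-np.cos(1.165)),.161*(np.sin(f)-np.sin(1.165))]))*100).round(2))
print("start TCP",.536-.161*np.cos(1.165),.3145-.161*.059*np.cos(1.165),.034+.161*np.sin(1.165)-.019)
E
```

```text
[-24.7  22.1 -88.8] [ 0.06 -1.    0.  ]
[-22.  -24.6  86.8] [-0.06  1.    0.  ]
1.165 [-0. -0.  0.]
1.095 [-1.02 -0.06 -0.48]
1.024 [-2.01 -0.12 -1.04]
0.954 [-2.96 -0.17 -1.66]
0.884 [-3.86 -0.23 -2.35]
0.813 [-4.71 -0.28 -3.09]
0.743 [-5.5  -0.32 -3.9 ]
0.673 [-6.24 -0.37 -4.76]
0.602 [-6.91 -0.41 -5.67]
0.532 [-7.52 -0.44 -6.62]
0.462 [-8.06 -0.48 -7.62]
0.392 [-8.53 -0.5  -8.65]
0.321 [-8.92 -0.53 -9.71]
0.251 [ -9.24  -0.55 -10.79]
0.181 [ -9.48  -0.56 -11.9 ]
0.11 [ -9.65  -0.57 -13.02]
0.04 [ -9.73  -0.57 -14.15]
start TCP 0.47244516286217336 0.31075026460886823 0.16292492243156437
```

Request:
jog_arm([
  [[0,2,5],[0,0,0],0.6],
  [[0,7,10],[-2.2,-2.5,8.7],0.6],
  [[0,13,12],[-4.4,-4.9,17.4],0.6],
  [[0,19,12],[-6.6,-7.4,26],0.6],
  [[0,25,12],[-8.8,-9.8,34.7],0.6],
  [[0,31,12],[-11,-12.3,43.4],0.6],
  [[0,37,12],[-13.2,-14.8,52],0.6],
  [[0,43,12],[-15.4,-17.2,60.8],0.6],
])

```text
clock: 12.92
position: [0.4287, 0.1862, 0.3132]
ee_rot: [-0.592, -2.953, -0.171]
force: [1.3, -0.3, -0.5]
width: 0.601
gripper_force: 0.0
```

```bash
python3 - <<'E'
from h import *
from scipy.spatial.transform import Rotation as R
s=arm.observe();M=R.from_rotvec(s["ee_rot"])
D=R.from_euler("z",183.4,degrees=True)*R.from_matrix(np.array([[1,0,0],[0,-1,0],[0,0,-1.]]))
print(s["position"],s["joints"].round(2),s["dq"].round(2),(D*M.inv()).as_rotvec(degrees=True).round(1))
E
```

```text
[0.42871319 0.18616671 0.3131829 ] [ 0.44  0.3  -1.04  1.72  0.09  1.28  0.56] [-1.27  0.26 -0.27 -0.25  0.72 -0.02 -0.46] [-6.3 -7.4 26. ]
```

Request:
jog_arm([
  [[0,4,0],[-2,-2.4,8.5],0.6],
  [[0,8,0],[-4,-4.8,17],0.6],
  [[0,11.7,0],[-6.3,-7.4,26],0.6],
  [[2,11.7,0],[-6.3,-7.4,26],0.6],
  [[4.3,11.7,0],[-6.3,-7.4,26],0.6],
  [[4.3,11.7,-3],[-6.3,-7.4,26],0.6],
  [[4.3,11.7,-6],[-6.3,-7.4,26],0.6],
  [[4.3,11.7,-6],[-6.3,-7.4,26],0.6],
])

```text
clock: 13.92
position: [0.4717, 0.2997, 0.2508]
ee_rot: [0.083, -3.134, 0.002]
force: [0.7, 0.3, 0.5]
width: 0.601
gripper_force: 0.0
```

```bash
python3 - <<'E'
from h import *
from scipy.spatial.transform import Rotation as R
s=arm.observe();M=R.from_rotvec(s["ee_rot"])
D=R.from_euler("z",183.4,degrees=True)*R.from_matrix(np.array([[1,0,0],[0,-1,0],[0,0,-1.]]))
print(s["position"],s["joints"].round(2),s["dq"].round(2),(D*M.inv()).as_rotvec(degrees=True).round(1))
E
```

```text
[0.47173739 0.29967398 0.2507894 ] [ 0.04  0.5  -1.03  1.64  0.44  1.26  0.55] [ 0.   -0.03 -0.03 -0.06 -0.02  0.03  0.01] [ 0.1 -0.4  0.4]
```

Request:
jog_arm([
  [[0.1,1.1,0],[0,0,0],0.6],
  [[0.1,1.1,-1.5],[0,0,0],0.6],
  [[0.1,1.1,-3.5],[0,0,0],0.6],
  [[0.1,1.1,-5.5],[0,0,0],0.6],
  [[0.1,1.1,-7.5],[0,0,0],0.6],
  [[0.1,1.1,-8.4],[0,0,0],0.6],
  [[0.1,1.1,-8.4],[0,0,0],0.6],
], newtons=12)

```text
clock: 14.8
position: [0.4721, 0.3128, 0.1679]
ee_rot: [0.088, -3.136, -0.002]
force: [0.6, 0.3, -0.4]
width: 0.599
gripper_force: 0.0
```

```bash
python3 - <<'E'
from h import *
s=arm.observe();print(s["position"],s["force"])
d,P=cloud("side");cv2.imwrite("pics/s7.png",cv2.resize(d["img"][180:310,170:310],None,fx=4,fy=4,interpolation=2)[:,:,::-1])
E
```

```text
[0.47206528 0.3128414  0.16787203] [ 0.63109163  0.33231897 -0.43738658]
```

View pics/s7.png

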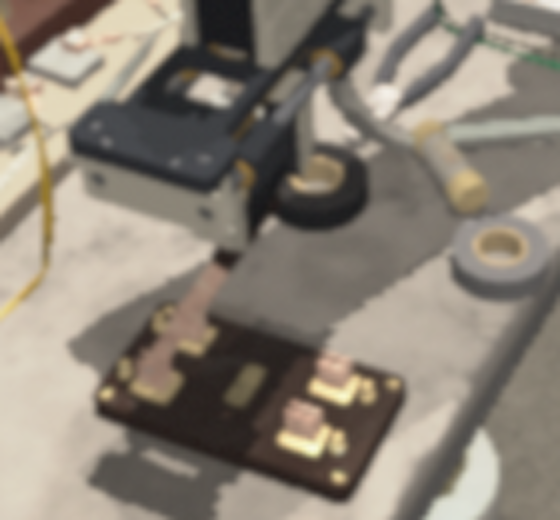

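The fingers straddle the handle just above the crossbar. Closing now.

Request:
jog_arm([
  [[0,-0.2,0],[0,0,0],0.4],
  [[0,-0.2,0],[0,0,0],0.25],
  [[0,-0.2,0],[0,0,0],0.15],
  [[0,-0.2,0],[0,0,0],0.1],
  [[0,-0.2,0],[0,0,0],0.1],
  [[0,-0.2,0],[0,0,0],0.1],
], newtons=10)

```text
clock: 15.6
position: [0.4723, 0.3088, 0.1684]
ee_rot: [0.086, -3.136, 0.004]
force: [-1.9, -6.4, 5.0]
width: 0.196
gripper_force: 10.0
```

Request:
jog_arm([
  [[-1.0,-0.05,-0.5],[0,0,0],0.1],
  [[-2.1,-0.1,-1.1],[0,0,0],0.1],
  [[-3.05,-0.15,-1.7],[0,0,0],0.1],
  [[-4.0,-0.2,-2.4],[0,0,0],0.1],
  [[-4.9,-0.3,-3.2],[0,0,0],0.1],
  [[-5.7,-0.3,-4.0],[0,0,0],0.1],
  [[-6.4,-0.35,-4.9],[0,0,0],0.1],
  [[-6.4,-0.35,-4.9],[0,0,0],0.1],
])

```text
clock: 16.6
position: [0.4081, 0.3041, 0.1181]
ee_rot: [0.086, -3.136, 0.007]
force: [1.4, -8.6, -1.6]
width: 0.191
gripper_force: 10.0
```

Request:
jog_arm([
  [[-0.7,-0.15,-0.95],[0,0,0],0.1],
  [[-1.3,-0.2,-1.9],[0,0,0],0.1],
  [[-1.9,-0.25,-2.9],[0,0,0],0.1],
  [[-2.35,-0.3,-4.0],[0,0,0],0.1],
  [[-2.75,-0.3,-5.1],[0,0,0],0.1],
  [[-3.1,-0.35,-6.2],[0,0,0],0.1],
  [[-3.35,-0.35,-7.35],[0,0,0],0.1],
  [[-3.35,-0.35,-7.35],[0,0,0],0.1],
])

```text
clock: 17.6
position: [0.3745, 0.3016, 0.045]
ee_rot: [0.086, -3.136, 0.004]
force: [0.5, -6.9, -1.4]
width: 0.191
gripper_force: 10.0
```

Request:
jog_arm([
  [[-0.1,0,-0.8],[0,0,0],0.1],
  [[-0.15,0,-1.5],[0,0,0],0.1],
  [[-0.15,0,-2.0],[0,0,0],0.1],
  [[-0.15,0,-2.3],[0,0,0],0.1],
  [[-0.15,0,-2.5],[0,0,0],0.1],
  [[-0.15,0,-2.5],[0,0,0],0.1],
])

```text
clock: 18.35
position: [0.3717, 0.3015, 0.0203]
ee_rot: [0.087, -3.134, 0.005]
force: [-4.9, -6.4, -1.0]
width: 0.193
gripper_force: 10.0
```

Request:
jog_arm([
  [[0,0,-0.2],[0,0,0],0.1],
  [[0,0,-0.4],[0,0,0],0.1],
  [[0,0,-0.6],[0,0,0],0.1],
  [[0,0,-0.6],[0,0,0],0.1],
])

```text
clock: 18.85
position: [0.3728, 0.3016, 0.0151]
ee_rot: [0.086, -3.136, 0.005]
force: [-3.6, -8.9, 9.3]
width: 0.194
gripper_force: 10.0
```

```bash
python3 - <<'E'
from h import *
s=arm.observe();print(s["position"],s["force"])
np.set_printoptions(precision=3,suppress=True)
d,P=cloud("side");x,y,z=P[...,0],P[...,1],P[...,2]
m=(z>.022)&(z<.09)&(x>.4)&(x<.53)&(y>.315)&(y<.36)
for a in np.arange(.40,.53,.01):
    k=z[m&(abs(x-a)<.005)]
    if len(k):print(a.round(2),len(k),np.percentile(k,90).round(3))
cv2.imwrite("pics/s8.png",cv2.resize(d["img"][200:320,180:310],None,fx=4.4,fy=4.4,interpolation=2)[:,:,::-1])
E
```

```text
[0.37277198 0.30156218 0.01510197] [-3.56740375 -8.85259152  9.32263414]
0.44 3 0.039
0.45 24 0.04
0.46 16 0.04
0.47 16 0.04
0.48 17 0.04
0.49 15 0.04
0.5 16 0.04
0.51 17 0.04
0.52 15 0.04
```

View pics/s8.png

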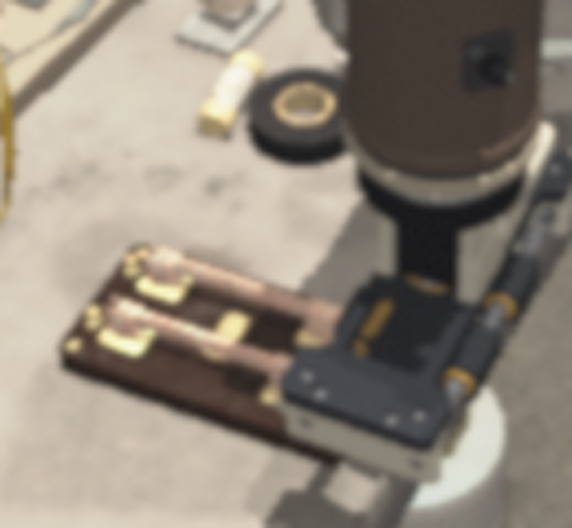

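The blades are level at z .040 along their whole length and the handle pushes back with 9 N, so the lever is on its stop. One more small press, then release and rise.

Request:
jog_arm([
  [[0,0,-0.2],[0,0,0],0.1],
  [[0,0,-0.3],[0,0,0],0.1],
  [[0,0,-0.3],[0,0,0],0.1],
  [[0,0,-0.3],[0,0,0],0.4],
  [[0,0,-0.3],[0,0,0],0.7],
  [[0,0,-0.3],[0,0,0],0.7],
  [[0,0,-0.3],[0,0,0],0.7],
])

```text
clock: 19.77
position: [0.3733, 0.3043, 0.0121]
ee_rot: [0.088, -3.137, -0.003]
force: [0.1, 0.3, 0.2]
width: 0.576
gripper_force: 0.0
```

Request:
jog_arm([
  [[0,0,0.5],[0,0,0],0.7],
  [[0,0,2],[0,0,0],0.7],
  [[0,0,5],[0,0,0],0.7],
  [[0,0,9],[0,0,0],0.7],
  [[0,0,13],[0,0,0],0.7],
  [[0,-4,17],[0,0,0],0.7],
  [[0,-9,17],[0,0,0],0.7],
  [[0,-13,17],[0,0,0],0.7],
])

```text
clock: 20.78
position: [0.3732, 0.1726, 0.1832]
ee_rot: [0.087, -3.138, -0.001]
force: [0.6, -0.4, -0.9]
width: 0.7
gripper_force: 0.0
```

Request:
jog_arm([
  [[0,-5,0],[0,0,0],0.7],
  [[0,-10,0],[0,0,0],0.7],
  [[0,-10,0],[0,0,0],0.7],
  [[0,-10,0],[0,0,0],0.7],
])

```text
clock: 21.28
position: [0.3735, 0.0745, 0.1827]
ee_rot: [0.087, -3.138, -0.002]
force: [-0.3, 0.3, 0.7]
width: 0.697
gripper_force: 0.0
```

```bash
python3 - <<'E'
from h import *
s=arm.observe();print(s["position"],s["force"],abs(s["dq"]).max())
d,P=cloud("side");x,y,z=P[...,0],P[...,1],P[...,2]
for a in np.arange(.36,.53,.015):
    k=z[(z>.022)&(z<.12)&(y>.27)&(y<.36)&(abs(x-a)<.006)]
    if len(k):print(a.round(3),len(k),np.percentile(k,[50,90]).round(3))
cv2.imwrite("pics/s9.png",cv2.resize(d["img"][130:330,150:400],None,fx=3,fy=3,interpolation=2)[:,:,::-1])
E
```

```text
[0.3735031  0.07449916 0.18274674] [-0.28406838  0.3027049   0.65356712] 0.04134395185358249
0.36 45 [0.047 0.05 ]
0.375 40 [0.047 0.05 ]
0.39 33 [0.042 0.044]
0.405 89 [0.039 0.042]
0.42 64 [0.039 0.042]
0.435 68 [0.035 0.039]
0.45 65 [0.036 0.04 ]
0.465 38 [0.036 0.04 ]
0.48 37 [0.037 0.041]
0.495 36 [0.037 0.04 ]
0.51 36 [0.035 0.04 ]
0.525 48 [0.035 0.04 ]
```

View pics/s9.png

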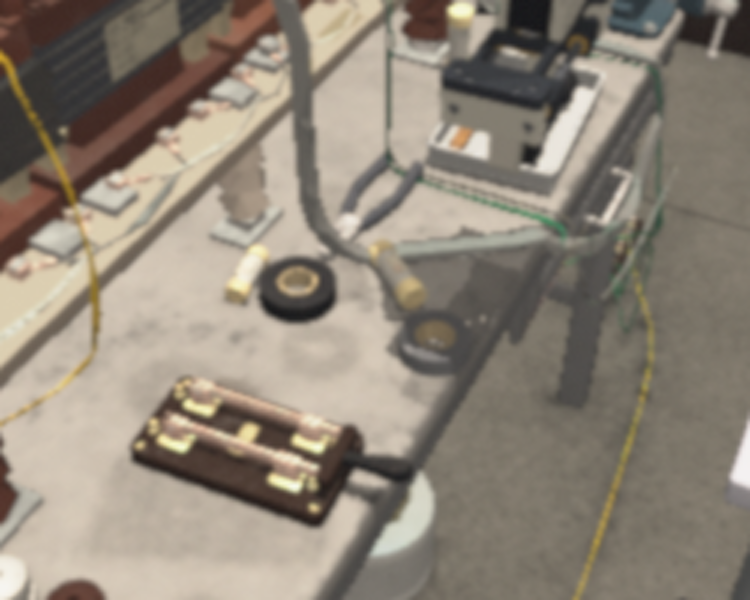

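The lever is closed and level, with the handle top at .050 (expected .051), and the arm is clear. Handing in.

```bash
python3 -c "
from cell import arm
print(arm.sign_off())"
```

```text
the job is handed in; nothing more can be done
None
```

I handed the job in at about 21 s; no verdict came back. When last measured, the torch lay flat on the tray floor in front of the brush, the lever was fully closed on its stop, and I saw no bystander shift.

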